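# Pin and close a mug-handle mould, and keep it pressed shut for strapping

### The arm

A 6-joint arm with a two-finger parallel gripper is mounted at the origin on the work surface. World frame = base frame: x ahead of the robot, y to its left, z up, the work surface at z = 0. Lengths are in m, angles in degrees, forces in N, time in s.
With the tool pointing down it reaches from about 0.3 to 0.75 m from the base axis. Payload 8.5 kg.
Tool frame: the origin (TCP) lies midway between the tips of the shut fingers; the grasp point (between the pads) lies 19 mm behind it; z points along the fingers, y is the line along which they close (so a half turn about z gives the same grasp; the last joint's range is limited). The gripper opens to 85 mm and grips with 20 to 120 N. Pads are 22 mm wide; open, the fingers measure 114 mm over their backs; the gripper's body (76 mm by 85 mm) begins 54 mm behind the grasp point. The pads swing forward as they close: fully open they stand 13 mm farther back than shut.
Start: joints at [64.211, 21.807, 74.336, -0, 83.858, -12.336], TCP at [0.128, 0.535, 0.203] pointing down, gripper open.
Joint ranges: [-178.18, 178.18], [-50.72, 133.34], [12.68, 142.11], [-81.47, 261.47], [9.98, 163.14], [-165.26, 165.26]. Speed limits (degrees/s): [136.94, 136.94, 180, 180, 180, 180].

### API

Orientations are given as a 3x3 rotation matrix whose columns are the frame's x, y, z axes.
In Python, from rig import env, viewer, recognise, pinpoint gives the robot as it stands.
- The arm moves only by the tool move_arm, never from a script. Its argument "plan" is text: rows parted by semicolons, each of 7 numbers parted by spaces: the shift along the tool's x, y, z in m, then the turn, a rotation vector about the tool's x, y, z in rad, then the finger opening in m, from 0 to 0.0854. A call has 1 to 12 rows; each row shifts and turns the commanded pose from where the row before left it, along the tool's axes as they then stand; what a row does not reach is not made up. A row lasts 1/8 s, in which the tool goes at most 62.5 mm and 10.7 degrees, less where a joint would pass 70% of its speed; a pose out of reach is approached as far as the arm can. A call is refused whole if a number of a shift passes 0.0625 or a number of a turn 0.188, either way. A call with a gripper value outside its range is refused whole. The fingers move at their own pace and stop on an object; "grip_force" is the grip in N (left out, the last holds). Time passes only in rows, so rows that do not move let the fingers close. It gives the time, the measured TCP pose, the force, the opening and the grip force at its end, in the units of the state.
- env.observe(): the state, without advancing time (a new reading comes with each control period).
- viewer.get_image(name): name is "scene" or "top" or "wrist"; returns (picture, depth): 480x640x3 uint8, red, green, blue; 480x640 float32, m along the optical axis (not along the pixel's ray), 0 where there is no reading.
- viewer.calibration(name): a dict with "fx", "fy", "cx", "cy" (pixels), "R" (3x3) and "t" (3): a world point X has camera coordinates R X + t. Camera axes: x right, y down, z forward; pixel columns grow to the right and rows downward; lengths in m; the calibration is good to about 2 mm. A picture is of the moment at which its call begins: read the wrist's pose just before it. calibration takes no time and is no camera call; for the wrist camera it gives the pose at the moment of the call.
- env.close_job(): hands the job in; it is judged then, once.
Trained networks look in the newest picture that a camera, given by its name, has taken for a name from the list of things; names that differ only in an ending like _2 or _b are one class to them, and where a whole thing is asked for, a point or a joint stands for the part that bears it (a point fixed in the world has none). Each returns a list of dicts, best first, with "conf" (0 to 1); they miss things now and then, are a little off and sometimes report something else, mostly with a low value. They report only what shows in the picture. A call takes as long as a camera call. They do not tell look-alikes from the thing itself.
- recognise(camera, name): "extent" ([centre column, centre row, width, height] in pixels, round what is visible of it).
- pinpoint(camera, name): "pixel" ([column, row] in pixels: a listed point, or the origin of a listed thing).
The state is a dict: "time_s": time; "q": joint angles; "qvel": joint speeds; "joint_efforts": joint torques, N m; "position": TCP position; "tool_rot": TCP orientation; "ft_force": force on the tool from outside, world axes, zero at the start; "wrist_torque": the same for the moment, N m; "grip_width": finger opening in m; "gripper_force": force on a finger pad.
Only numpy, scipy, OpenCV 4.12 (cv2) and the standard library are available. Lean on these libraries where they do the work, as an engineer would, in place of code of your own. Each camera call takes 0.05 s, during which the arm holds its last target. There are 200 camera calls.

### The job

Get the handle mould ready for strapping: take the two short brass dowels from the wooden block and drop each one end-down, fully home, into the two holes of the lower mould half, then bring the upper half from the drying slats and lower it gently onto the dowels, cut-corner end over cut-corner end, until the faces meet all round. Finish while holding: keep pressing the upper half firmly down on the lower one, with a good kilogram of push, and do not let go. Leave the longer, thinner dowel and everything else on the bench where they are.

Things in the scene. Friction and masses are not known exactly. Their poses are not given: they have to be found in the camera images.
- mould_lower: Lower plaster mould half, loose, 0.38 kg, lying face up on the bench: slab 124 (x) x 64 (y) x 40 mm high. Origin: centre of its underside. Both corners of its -x end are cut at 45 degrees (14 mm); at the square +x end the legs of the U-shaped cavity (6 mm deep) run out. Dowel holes 13.5 mm wide, 22 mm deep on the centre line at x = +26 and -46 mm. Slides under a sideways push of about 3 N.
- lower_hole_a (a point): Mouth of the lower half's hole inside the U, on its top face (body x = +26 mm, y = 0, z = 40 mm).
- lower_hole_b (a point): Mouth of the lower half's other hole, near its cut-corner end (body x = -46 mm, y = 0, z = 40 mm).
- mould_upper: Upper plaster mould half, loose, about 0.33 kg: same 124 x 64 mm outline, corners cut at its -x end, 36 mm high, lying face down on two slats. Origin: centre of its underside. Gripped across its 64 mm width. Sockets 14 mm wide, 24 mm deep open downwards at x = +26 and -46 mm. It fits with its x axis along the lower half's; closed, its origin is 40 mm above the lower half's.
- upper_hole_a (a point): Mouth of the upper half's socket on its underside (body x = +26 mm, y = 0, z = 0); belongs over lower_hole_a.
- upper_hole_b (a point): Mouth of the upper half's other socket on its underside (body x = -46 mm, y = 0, z = 0); belongs over lower_hole_b.
- dry_rack: Fixed drying rack under the upper half: two wooden slats 16 mm high, 18 mm wide and 110 mm long along the rack's y, at rack x = +35 and -35 mm. Origin on the bench at its centre. The upper half lies with its length roughly along the rack's x.
- pin_block: Fixed wooden block 46 (x) x 136 (y) x 22 mm high, origin at the centre of its underside, with three holes 13.5 mm wide and 14 mm deep in a row along its y at -44, 0 and +44 mm. The dowels stand upright in them, in any order; two dowels project 28 mm above the block, the spare one 46 mm.
- pin1: One of the two short brass dowels: 12 mm diameter, 42 mm long, both ends alike, tapered to 6.6 mm over the last 5 mm; about 38 g; origin at the centre of its lower end, z along its length. Home in the mould it stands on the bottom of its hole and projects 20 mm.
- pin2: The other short brass dowel, same as pin1; either may go in either hole.
- pin1_mid (a point): Middle of pin1's length, on its axis (21 mm above its origin); 1 mm below the lower half's top face when home.
- pin2_mid (a point): Middle of pin2's length, on its axis (21 mm above its origin).
- spare_pin: Spare brass dowel of another mould, thinner and longer: 9 mm diameter, 60 mm long, standing in the block; not needed, to be left. Origin at its lower end.
- jar_a: Small glaze jar with white lid, 54 mm wide, 62 mm high, origin at the centre of its underside; leave it.
- jar_b: Glaze jar with white lid, 60 mm wide, 70 mm high, origin at the centre of its underside; leave it.
- mug: White bisque mug, 82 mm wide, 92 mm high, origin at the centre of its underside; leave it.
- slip_bottle: Squeeze bottle, 56 mm wide, 165 mm high, origin at the centre of its underside; leave it.
- fan_brush: Paint brush, 175 mm long, lying on the bench; leave it.
- rib: Flat wooden potter's rib, 85 x 45 x 7 mm, lying on the bench; leave it.
Not all that is in view belongs to the job. What is shaped like the mould_lower but green is not meant.

How it is judged (in metres and radians):
On the way:
1. both short dowels stand fully home in the lower half's two holes, let go, before the upper half goes on ((((horizontal distance between pin1_mid and lower_hole_a below 0.003 m and z of pin1_mid in the frame of mould_lower below 0.0415 m) and (horizontal distance between pin2_mid and lower_hole_b below 0.003 m and z of pin2_mid in the frame of mould_lower below 0.0415 m)) or ((horizontal distance between pin1_mid and lower_hole_b below 0.003 m and z of pin1_mid in the frame of mould_lower below 0.0415 m) and (horizontal distance between pin2_mid and lower_hole_a below 0.003 m and z of pin2_mid in the frame of mould_lower below 0.0415 m))) and contact force between the fingers and pin1 below 0.5 N and contact force between the fingers and pin2 below 0.5 N and contact force between mould_upper and mould_lower below 0.1 N), for 0.2 s.
At the end, for the whole second after the job is handed in: Both short dowels home in the lower half (2.5 mm); each upper socket within 3 mm of its hole, faces meeting within 2 mm; lower half flat on the bench; both halves still; fingers on the upper half, pressing it on the lower one with over 6 N (its own weight is under 4 N) ((((horizontal distance between pin1_mid and lower_hole_a below 0.003 m and z of pin1_mid in the frame of mould_lower below 0.0415 m) and (horizontal distance between pin2_mid and lower_hole_b below 0.003 m and z of pin2_mid in the frame of mould_lower below 0.0415 m)) or ((horizontal distance between pin1_mid and lower_hole_b below 0.003 m and z of pin1_mid in the frame of mould_lower below 0.0415 m) and (horizontal distance between pin2_mid and lower_hole_a below 0.003 m and z of pin2_mid in the frame of mould_lower below 0.0415 m))) and horizontal distance between upper_hole_a and lower_hole_a below 0.003 m and z of each of upper_hole_a, upper_hole_b in the frame of mould_lower below 0.042 m and horizontal distance between upper_hole_b and lower_hole_b below 0.003 m and contact force between mould_upper and mould_lower above 6 N and contact force between the fingers and mould_upper above 3 N and height (world z) of mould_lower below 0.004 m and angle between mould_lower's own z axis and vertical below 0.03 rad and linear speed of each of mould_upper, mould_lower below 0.01 m/s); the arm keeps its last pose, push and grip.
It fails at once if the plaster halves are banged together (contact force over 80 N) (contact force between mould_upper and mould_lower above 80 N).
It fails at once if the spare dowel or another bystander is shifted by more than 40 mm or tipped over (distance of any of spare_pin, jar_a, jar_b, mug, slip_bottle, fan_brush, rib from where it was at the start of the episode above 0.04 m or angle between any of spare_pin, jar_a, jar_b, mug, slip_bottle, fan_brush, rib's own z axis and vertical above 0.5 rad).
It also fails if it takes over 72 s, if anything falls off the work surface, if the arm or the gripper's body presses on something with over 40 N, if the wrist force passes 120 N, or if a joint passes its speed limit or range.

## Working session

There is one attempt and no reset: what is moved stays moved. The work goes in short steps, Python scripts to look and compute and a tool call to move; the robot and the scene stay as the last step left them, time stands still between calls to the robot, and variables do not carry over. Pictures are saved under pics/ and viewed, at most 10 in all, crops included, and the job is handed in when it is done.

Besides the shell and the picture viewer there is one more tool, called after "Emit:" by a JSON object that holds its "fn" and its "kwargs". move_arm: Moves the arm, as the interface text tells. Its arguments: {"type":"object","properties":{"plan":{"type":"string"},"grip_force":{"type":"number"}},"required":["plan"]}

```bash
ls; mkdir -p pics; python3 - <<'E'
from rig import env, viewer, recognise, pinpoint
import cv2,numpy as np
s=env.observe();print(s)
for c in ["scene","top"]:
    im,d=viewer.get_image(c);cv2.imwrite(f"pics/{c}0.png",im[:,:,::-1]);np.save(f"pics/{c}0.npy",d)
    print(c,viewer.calibration(c))
    for n in ["mould_lower","lower_hole_a","mould_upper","pin_block","pin1_mid","spare_pin"]:
        f=pinpoint(c,n);print(n,[(np.round(x["pixel"]).tolist(),round(x["conf"],2)) for x in f][:5])
E
```

```text
pics
{'time_s': 0.0, 'q': array([ 6.42102234e+01,  2.18422958e+01,  7.43852129e+01, -1.64295484e-03,
        8.38586109e+01, -1.23371558e+01]), 'qvel': array([ 0.0608014 ,  0.00018139,  0.09909617,  0.02190516, -0.02910046,
        0.03853182]), 'joint_efforts': array([ 3.88550652e-04, -4.48469639e+01, -2.31278104e+01, -1.54500617e-04,
        4.85388460e-03,  4.04748482e-05]), 'position': array([0.12782507, 0.5345918 , 0.20269688]), 'tool_rot': array([[-9.72563256e-01,  2.32637741e-01, -6.28270583e-04],
       [ 2.32638405e-01,  9.72562341e-01, -1.36576269e-03],
       [ 2.93304361e-04, -1.47445048e-03, -9.99998870e-01]]), 'ft_force': array([-0.0059341 ,  0.20142338,  0.05440385]), 'wrist_torque': array([ 0.00123813, -0.01143379,  0.05964922]), 'gripper_force': 0.0, 'grip_width': 0.08533136350827801}
scene {'fx': 443.53051294715, 'fy': 443.53051294715, 'cx': 316.54251801796056, 'cy': 244.120838572301, 'R': array([[ 0.57919198,  0.81514726, -0.00846097],
       [ 0.60777768, -0.43871877, -0.66191551],
       [-0.5432706 ,  0.37823377, -0.7495307 ]]), 't': array([-0.32848998, -0.27291
[... 489 characters left out ...]
0], 0.58)]
top {'fx': 443.81369886595064, 'fy': 443.81369886595064, 'cx': 325.49808478244404, 'cy': 248.71917438490456, 'R': array([[ 0.01874931, -0.9995855 ,  0.02184706],
       [-0.98395907, -0.02232456, -0.176992  ],
       [ 0.17740636, -0.01817814, -0.98396979]]), 't': array([0.01446163, 0.55174929, 0.97286313])}
mould_lower [([411.0, 334.0], 0.82), ([435.0, 257.0], 0.81), ([492.0, 263.0], 0.8), ([507.0, 345.0], 0.76)]
lower_hole_a [([400.0, 351.0], 0.94), ([440.0, 277.0], 0.9), ([520.0, 331.0], 0.9), ([435.0, 245.0], 0.87), ([420.0, 326.0], 0.84)]
mould_upper [([223.0, 246.0], 0.94)]
pin_block [([355.0, 232.0], 0.69)]
pin1_mid [([375.0, 233.0], 0.4)]
spare_pin [([357.0, 231.0], 0.59)]
```

View pics/top0.png

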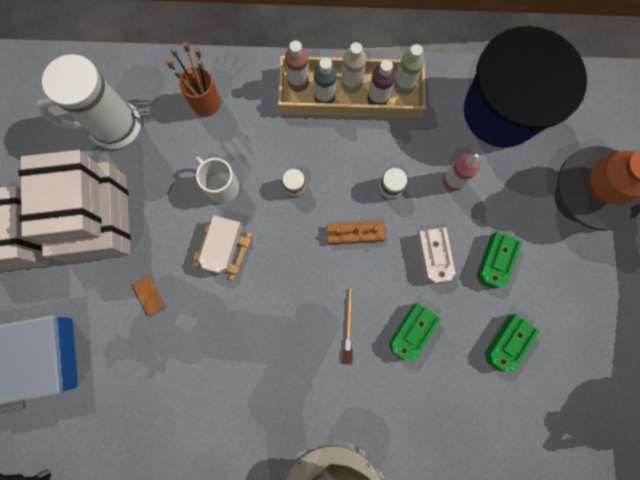

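View pics/scene0.png

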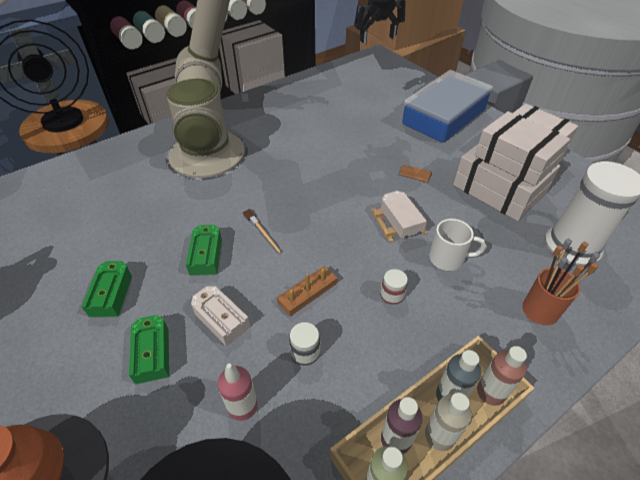

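The top view shows the plaster lower half at about (436,255), with its cut end towards the robot. The block with the dowels is at (357,232), and the upper half on its slats is at (221,245). The green look-alikes are at (415,333), (500,260) and (513,345).

```bash
cat > h.py <<'E'
from rig import env, viewer, recognise, pinpoint
import cv2,numpy as np
def ray(c,px,z):
    R,t=c["R"],c["t"];C=-R.T@t
    d=R.T@np.array([(px[0]-c["cx"])/c["fx"],(px[1]-c["cy"])/c["fy"],1.]);return C+d*(z-C[2])/d[2]
def proj(c,X):
    p=c["R"]@np.asarray(X)+c["t"];return np.array([c["fx"]*p[0]/p[2]+c["cx"],c["fy"]*p[1]/p[2]+c["cy"]])
def cloud(c,d):
    v,u=np.mgrid[:480,:640];P=np.stack([(u-c["cx"])/c["fx"]*d,(v-c["cy"])/c["fy"]*d,d],-1)
    return (P-c["t"])@c["R"]
def tri(obs): # [(calib,px)]
    A=np.zeros((3,3));b=np.zeros(3)
    for c,p in obs:
        C=-c["R"].T@c["t"];d=c["R"].T@np.array([(p[0]-c["cx"])/c["fx"],(p[1]-c["cy"])/c["fy"],1.]);d/=np.linalg.norm(d)
        M=np.eye(3)-np.outer(d,d);A+=M;b+=M@C
    return np.linalg.solve(A,b)
def totool(P): # world point -> tool axes
    s=env.observe();return s["tool_rot"].T@(np.asarray(P)-s["position"])
E
python3 - <<'E'
from h import *
c=viewer.calibration("top");d=np.load("pics/top0.npy");P=cloud(c,d)
for n,(u,v,w,z) in dict(lower=(436,255,30,.04),block=(357,232,40,.022),upper=(221,245,40,.052)).items():
    Q=P[v-w:v+w,u-w:u+w].reshape(-1,3);m=abs(Q[:,2]-z)<.006
    import collections
    q=Q[m];print(n,ray(c,(u,v),z),m.sum(),np.median(q,0),cv2.minAreaRect((q[:,:2]*1000).astype(np.float32)))
Q=P[210:250,320:395].reshape(-1,3);q=Q[(Q[:,2]>.035)&(Q[:,2]<.1)];print(np.round(q[q[:,1].argsort()],3)[::3])
w=viewer.calibration("wrist");s=env.observe();C=-w["R"].T@w["t"]
print(w["fx"],s["tool_rot"].T@(C-s["position"]),s["tool_rot"].T@w["R"].T)
for n,p in dict(la=(435,245),lb=(440,277)).items(): print(n,ray(c,p,.04))
E
```

```text
lower [ 0.54393943 -0.23206533  0.04      ] 1222 [ 0.54518607 -0.23527385  0.03956828] ((546.0049438476562, -235.7281494140625), (124.9137954711914, 66.0458755493164), 9.822070121765137)
block [ 0.5984146  -0.04897413  0.022     ] 1037 [ 0.59924219 -0.04643322  0.02206932] ((616.0431518554688, -71.53244018554688), (100.37799072265625, 200.8216094970703), 31.954818725585938)
upper [0.55402114 0.2651204  0.052     ] 1482 [0.55749413 0.27144488 0.0515292 ] ((557.481201171875, 271.6571044921875), (65.08749389648438, 124.39795684814453), 76.07551574707031)
[[ 0.601 -0.094  0.046]
 [ 0.599 -0.091  0.047]
 [ 0.6   -0.09   0.051]
 [ 0.599 -0.089  0.046]
 [ 0.605 -0.088  0.049]
 [ 0.605 -0.086  0.05 ]
 [ 0.607 -0.086  0.051]
 [ 0.601 -0.084  0.046]
 [ 0.597 -0.048  0.038]
 [ 0.6   -0.047  0.068]
 [ 0.6   -0.045  0.067]
 [ 0.596 -0.045  0.044]
 [ 0.597 -0.043  0.039]
 [ 0.6   -0.042  0.068]
 [ 0.603 -0.041  0.054]
 [ 0.592 -0.005  0.048]
 [ 0.598 -0.005  0.05 ]
 [ 0.593 -0.003  0.043]
 [ 0.598 -0.002  0.05 ]
 [ 0.591 -0.     0.049]
 [ 0.595  0.     0.052]
 [ 0.594  0.002  0.046]
 [ 0.599  0.002  0.048]
 [ 0.597  0.005  0.046]]
389.69604512976906 [ 0.07649513  0.0004201  -0.17086074] [[ 2.09399868e-04 -9.54795706e-01 -2.97262705e-01]
 [ 9.99999935e-01  2.86762402e-04 -2.16642231e-04]
 [ 2.92092840e-04 -2.97262641e-01  9.54795704e-01]]
la [ 0.56761825 -0.23031896  0.04      ]
lb [ 0.49259835 -0.24003998  0.04      ]
```

The middle dowel is the spare (top at 0.068). The short ones are at y of about -0.089 and 0.0. I'll turn the tool so the fingers close across the row, then move the wrist camera over the block.

Emit:
{"fn": "move_arm", "kwargs": {"plan": "0 0 0 0 0 0.167 0.0854; 0 0 0 0 0 0.167 0.0854; 0 0 0 0 0 0.167 0.0854; 0 0 0 0 0 0.167 0.0854; 0 0 0 0 0 0.167 0.0854; 0 0 0 0 0 0.167 0.0854; 0 0 0 0 0 0.167 0.0854; 0 0 0 0 0 0.167 0.0854"}}

```text
time_s: 1.7
position: [0.1279, 0.5349, 0.2033]
tool_rot: [[0.005, 1.0, 0.0], [1.0, -0.005, 0.0], [0.0, 0.0, -1.0]]
ft_force: [0.2, -1.3, 0.1]
grip_width: 0.0855
gripper_force: 0.0
```

Emit:
{"fn": "move_arm", "kwargs": {"plan": "-0.05 0.04 0 0 0 0 0.0854; -0.05 0.04 0 0 0 0 0.0854; -0.05 0.04 0 0 0 0 0.0854; -0.05 0.04 0 0 0 0 0.0854; -0.05 0.04 0 0 0 0 0.0854; -0.05 0.04 0 0 0 0 0.0854; -0.05 0.04 0 0 0 0 0.0854; -0.05 0.04 0 0 0 0 0.0854; -0.05 0.04 0 0 0 0 0.0854; -0.05 0.04 0 0 0 0 0.0854; -0.05 0.04 0 0 0 0 0.0854; -0.05 0.04 0 0 0 0 0.0854"}}

```text
time_s: 3.2
position: [0.5975, -0.0526, 0.2034]
tool_rot: [[0.0, 1.0, 0.0], [1.0, -0.0, 0.0], [0.0, 0.0, -1.0]]
ft_force: [1.5, 0.1, 0.8]
grip_width: 0.0854
gripper_force: 0.0
```

```bash
python3 - <<'E'
from h import *
c=viewer.calibration("wrist")
im,d=viewer.get_image("wrist");cv2.imwrite("pics/w1.png",im[:,:,::-1]);np.save("pics/w1.npy",d);np.save("pics/w1c.npy",c,allow_pickle=True)
for n,z in dict(pin1_mid=.029,spare_pin=.008,lower_hole_a=.04,lower_hole_b=.04,mould_lower=0,pin_block=0).items():
    for x in pinpoint("wrist",n)[:4]: print(n,np.round(x["pixel"]),round(x["conf"],2),ray(c,x["pixel"],z).round(4))
P=cloud(c,d)
Q=P.reshape(-1,3)
for y0 in (-.089,-.045,0):
    m=(abs(Q[:,0]-.6)<.025)&(abs(Q[:,1]-y0)<.02)&(Q[:,2]>.03)&(Q[:,2]<.08)
    q=Q[m];zt=np.percentile(q[:,2],95);k=q[q[:,2]>zt-.003];print(y0,m.sum(),zt,(k.min(0)+k.max(0))/2,np.median(k,0))
E
```

```text
pin1_mid [324. 235.] 0.77 [ 0.6014 -0.086   0.029 ]
spare_pin [320. 189.] 0.69 [ 0.5977 -0.0466  0.008 ]
spare_pin [317. 135.] 0.46 [0.5949 0.0029 0.008 ]
lower_hole_a [224. 384.] 0.97 [ 0.4992 -0.2424  0.04  ]
lower_hole_a [293. 373.] 0.84 [ 0.5703 -0.2296  0.04  ]
lower_hole_a [102. 342.] 0.79 [ 0.3822 -0.1936  0.04  ]
lower_hole_a [ 33. 304.] 0.56 [ 0.3241 -0.1519  0.04  ]
lower_hole_b [224. 384.] 0.97 [ 0.4992 -0.2424  0.04  ]
lower_hole_b [293. 373.] 0.84 [ 0.5703 -0.2296  0.04  ]
lower_hole_b [102. 342.] 0.79 [ 0.3822 -0.1936  0.04  ]
lower_hole_b [ 33. 304.] 0.56 [ 0.3241 -0.1519  0.04  ]
mould_lower [118. 470.] 0.83 [ 0.3469 -0.4018  0.    ]
mould_lower [101. 307.] 0.62 [ 0.3635 -0.1762  0.    ]
mould_lower [272. 352.] 0.58 [ 0.5438 -0.2319  0.    ]
pin_block [319. 184.] 0.57 [ 0.5962 -0.0434  0.    ]
-0.089 200 0.05084210833465111 [ 0.60126266 -0.08684306  0.04996618] [ 0.60166015 -0.08641755  0.04965201]
-0.045 168 0.0687379758903709 [ 0.5976833  -0.04282699  0.06760179] [ 0.59807433 -0.04297633  0.06788578]
0 179 0.05080019554360942 [5.94015988e-01 2.74543591e-04 4.99860951e-02] [0.59403246 0.00075881 0.04962185]
```

View pics/w1.png

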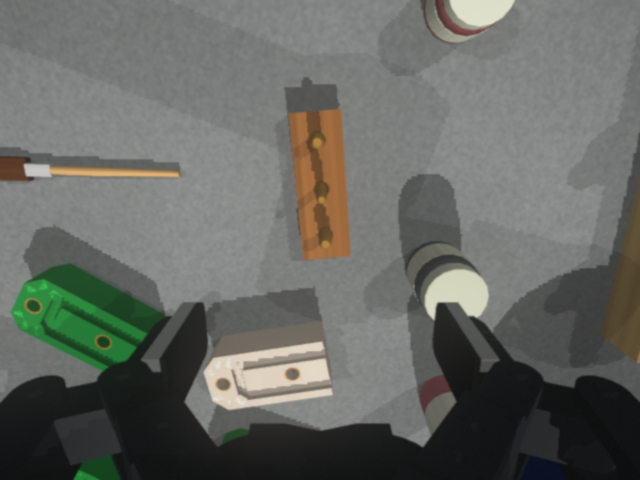

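The wrist view shows the dowels at (317,141), (321,190) and (325,236), with the spare in the middle. The lower half's hole b is at (224,384), by the cut end, and hole a is at (293,373). I'll take the dowel nearest the lower half.

Emit:
{"fn": "move_arm", "kwargs": {"plan": "-0.034 0.004 0 0 0 0 0.045; 0 0 0.05 0 0 0 0.045; 0 0 0.05 0 0 0 0.045; 0 0 0.04 0 0 0 0.045; 0 0 0.024 0 0 0 0.045; 0 0 0.01 0 0 0 0.045; 0 0 0 0 0 0 0.045; 0 0 0 0 0 0 0.045", "grip_force": 40}}

```text
time_s: 4.55
position: [0.6011, -0.0847, 0.0307]
tool_rot: [[-0.0, 1.0, 0.002], [1.0, 0.0, -0.001], [-0.001, 0.002, -1.0]]
ft_force: [0.4, -1.1, 0.3]
grip_width: 0.0451
gripper_force: 0.0
```

Emit:
{"fn": "move_arm", "kwargs": {"plan": "0 0 0 0 0 0 0.005; 0 0 0 0 0 0 0.005; 0 0 0 0 0 0 0.005; 0 0 0 0 0 0 0.005; 0 0 0 0 0 0 0.005; 0 0 0 0 0 0 0.005"}}

```text
time_s: 5.3
position: [0.6005, -0.0848, 0.0293]
tool_rot: [[0.0, 1.0, -0.0], [1.0, -0.0, 0.0], [0.0, -0.0, -1.0]]
ft_force: [-1.1, -0.2, -0.1]
grip_width: 0.0051
gripper_force: 0.0
```

```bash
python3 - <<'E'
from h import *
im,d=viewer.get_image("wrist");cv2.imwrite("pics/w2.png",im[:,:,::-1])
s=env.observe();print(s["position"],s["ft_force"],s["grip_width"],s["gripper_force"])
im,d=viewer.get_image("scene");cv2.imwrite("pics/s2.png",cv2.resize(im[220:340,230:390,::-1],(800,600)))
E
```

```text
[ 0.600469   -0.08474151  0.02929451] [ 0.10416403  0.01341596 -0.1955255 ] 0.005157689307334862 0.0
```

View pics/w2.png

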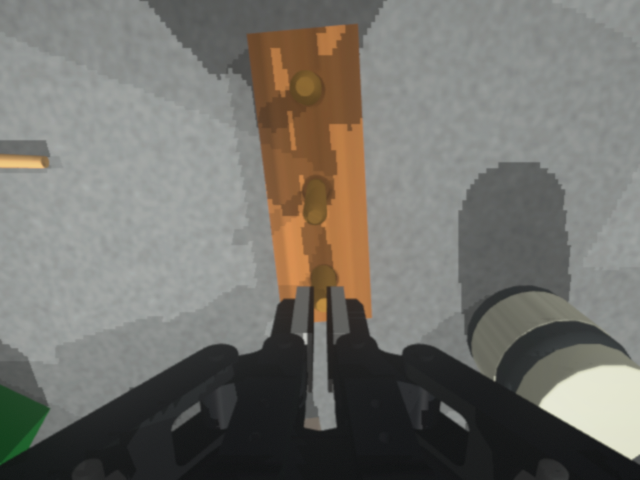

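```bash
python3 - <<'E'
from h import *
c=viewer.calibration("wrist");s=env.observe()
im,d=viewer.get_image("wrist");P=cloud(c,d)
for X in [(.6015,-.0865,.05),(.6015,-.0865,.022),(.594,.0005,.05),(.594,.0005,.022),s["position"],s["position"]+[0,.011,0],s["position"]+[0,.011,.02]]: print(np.round(X,3),proj(c,X).round())
for v in range(80,345,12): print(v,[tuple((P[v,u]*1000).round().astype(int)) if d[v,u]>0 else 0 for u in (300,311,321,331)])
cv2.imwrite("pics/w3.png",cv2.resize(im[180:360,200:440,::-1],(800,600),interpolation=cv2.INTER_NEAREST))
E
```

```text
[ 0.602 -0.086  0.05 ] [323. 303.]
[ 0.602 -0.086  0.022] [323. 276.]
[0.594 0.    0.05 ] [303.  86.]
[0.594 0.    0.022] [306.  90.]
[ 0.6   -0.085  0.029] [321. 279.]
[ 0.6   -0.074  0.029] [321. 258.]
[ 0.6   -0.074  0.049] [321. 275.]
80 [(np.int64(593), np.int64(2), np.int64(50)), (np.int64(597), np.int64(2), np.int64(51)), (np.int64(601), np.int64(4), np.int64(22)), (np.int64(605), np.int64(4), np.int64(22))]
92 [(np.int64(593), np.int64(-2), np.int64(50)), (np.int64(597), np.int64(-2), np.int64(50)), (np.int64(601), np.int64(0), np.int64(8)), (np.int64(605), np.int64(0), np.int64(22))]
104 [(np.int64(591), np.int64(-5), np.int64(8)), (np.int64(596), np.int64(-5), np.int64(22)), (np.int64(601), np.int64(-5), np.int64(22)), (np.int64(605), np.int64(-5), np.int64(23))]
116 [(np.int64(591), np.int64(-10), np.int64(22)), (np.int64(596), np.int64(-10), np.int64(23)), (np.int64(601), np.int64(-10), np.int64(22)), (np.int64(605), np.int64(-10), np.int64(21))]
128 [(np.int64(591), np.int64(-15), np.int64(23)), (np.int64(596), np.int64(-15), np.int64(22)), (np.int64(601), np.int64(-15),
[... 2764 characters left out ...]
t64(597), np.int64(-73), np.int64(80)), (np.int64(601), np.int64(-89), np.int64(50)), (np.int64(604), np.int64(-73), np.int64(79))]
320 [(np.int64(594), np.int64(-73), np.int64(87)), (np.int64(597), np.int64(-73), np.int64(87)), (np.int64(601), np.int64(-111), np.int64(22)), (np.int64(604), np.int64(-73), np.int64(88))]
332 [(np.int64(594), np.int64(-73), np.int64(96)), (np.int64(597), np.int64(-73), np.int64(95)), (np.int64(601), np.int64(-131), np.int64(0)), (np.int64(604), np.int64(-73), np.int64(95))]
344 [(np.int64(594), np.int64(-72), np.int64(103)), (np.int64(597), np.int64(-77), np.int64(96)), (np.int64(601), np.int64(-139), np.int64(1)), (np.int64(604), np.int64(-76), np.int64(96))]
```

View pics/w3.png

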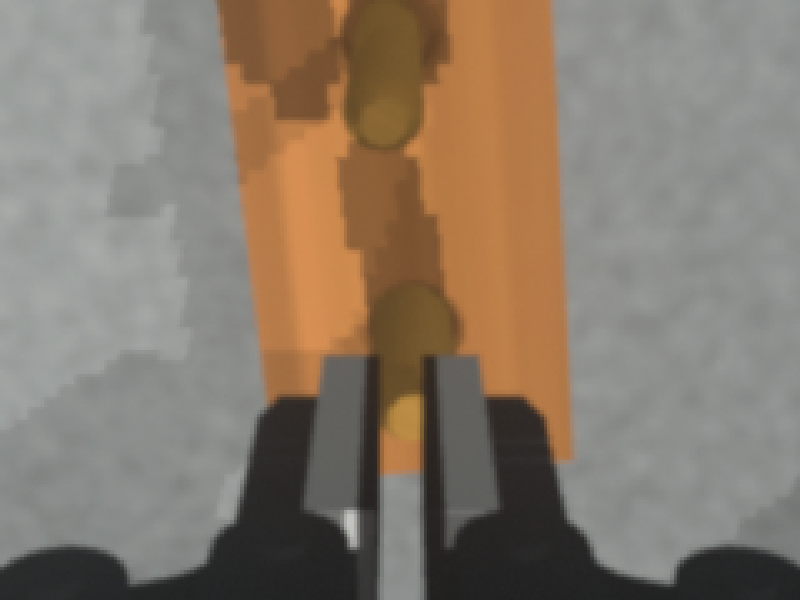

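The fingertips stand above the dowel. At rows 287 and up the finger front reads z of about 0.065, although the reported TCP z is 0.029. I'll measure that offset.

```bash
python3 - <<'E'
from h import *
c=viewer.calibration("wrist");s=env.observe()
im,d=viewer.get_image("wrist");P=cloud(c,d).reshape(-1,3)-s["position"]
m=(abs(P[:,0])<.03)&(abs(P[:,1])<.03)&(P[:,2]>.022);q=P[m];print(len(q),np.percentile(q[:,2],[0,1,5,20,50]).round(4))
k=q[q[:,2]>.03];print(k[k[:,2].argsort()][:12].round(4))
c1=np.load("pics/w1c.npy",allow_pickle=True).item();P=cloud(c1,np.load("pics/w1.npy"))-[.5975,-.0526,.2034]
for u in (185,195,450,440):
  for v in (300,305,310,320,340): print(u,v,P[v,u].round(3))
# independent check: scene/top depth of gripper
for n in("top","scene"):
    cc=viewer.calibration(n);i,dd=viewer.get_image(n);Q=cloud(cc,dd).reshape(-1,3)-s["position"]
    m=(abs(Q[:,0])<.06)&(abs(Q[:,1])<.02)&(Q[:,2]>.03);q=Q[m];print(n,len(q),q[q[:,2].argsort()][:15].round(3).tolist())
E
```

```text
33547 [0.0221 0.0371 0.0509 0.0767 0.0977]
[[-0.0035  0.0109  0.0309]
 [ 0.0075  0.011   0.031 ]
 [ 0.0024  0.0111  0.0312]
 [ 0.002   0.0111  0.0312]
 [-0.005   0.0111  0.0313]
 [ 0.0051  0.0111  0.0313]
 [-0.0094  0.0111  0.0313]
 [-0.0039  0.0112  0.0314]
 [ 0.0044  0.0112  0.0315]
 [ 0.004   0.0112  0.0316]
 [-0.0058  0.0113  0.0317]
 [ 0.0079  0.0113  0.0317]]
185 300 [-0.143 -0.115 -0.202]
185 305 [-0.048  0.011  0.047]
185 310 [-0.046  0.012  0.052]
185 320 [-0.044  0.012  0.059]
185 340 [-0.043  0.007  0.063]
195 300 [-0.133 -0.115 -0.202]
195 305 [-0.045  0.011  0.047]
195 310 [-0.044  0.011  0.05 ]
195 320 [-0.043  0.008  0.052]
195 340 [-0.043  0.001  0.054]
450 300 [ 0.112 -0.079 -0.133]
450 305 [0.046 0.011 0.047]
450 310 [0.045 0.011 0.05 ]
450 320 [0.042 0.012 0.059]
450 340 [0.043 0.004 0.059]
440 300 [ 0.104 -0.079 -0.134]
440 305 [0.043 0.01  0.046]
440 310 [0.042 0.01  0.048]
440 320 [0.042 0.006 0.048]
440 340 [ 0.042 -0.001  0.05 ]
top 1206 [[-0.045, -0.008, 0.288], [-0.043, -0.004, 0.289], [-0.04, 0.006, 0.29], [-0.04, 0.005, 0.29], [-0.047, -0.012, 0.29], [-0.037, 0.015, 0.291], [-0.035, 0.018, 0.291], [-0.039, 0.008, 0.291], [-0.04, -0.0, 0.291], [-0.037, 0.013, 0.291], [-0.042, 0.001, 0.291], [-0.044, -0.005, 0.291], [-0.049, -0.017, 0.291], [-0.039, 0.01, 0.292], [-0.045, -0.011, 0.292]]
scene 2730 [[0.007, -0.011, 0.031], [-0.003, -0.012, 0.032], [-0.01, -0.013, 0.032], [0.008, -0.01, 0.032], [0.006, -0.013, 0.032], [-0.006, -0.013, 0.033], [-0.003, -0.012, 0.035], [0.006, -0.013, 0.036], [0.008, -0.009, 0.036], [0.013, -0.008, 0.036], [0.008, -0.011, 0.036], [-0.009, -0.013, 0.037], [0.013, -0.005, 0.037], [-0.005, -0.013, 0.037], [0.013, -0.01, 0.037]]
```

The scene camera agrees with the wrist camera: when nearly shut, the true fingertips are 31 mm behind the reported TCP, and 45 mm behind when open. I'll use that offset from here on.

Emit:
{"fn": "move_arm", "kwargs": {"plan": "-0.0015 0.001 0 0 0 0 0.04; 0 0 0 0 0 0 0.04; 0 0 0 0 0 0 0.04; 0 0 0 0 0 0 0.04; 0 0 0.012 0 0 0 0.04; 0 0 0.01 0 0 0 0.04; 0 0 0.01 0 0 0 0.04; 0 0 0 0 0 0 0.04; 0 0 0 0 0 0 0.04"}}

```text
time_s: 6.72
position: [0.6016, -0.0863, -0.0025]
tool_rot: [[-0.0, 1.0, 0.0], [1.0, 0.0, -0.0], [-0.0, 0.0, -1.0]]
ft_force: [0.0, -0.2, 0.1]
grip_width: 0.0399
gripper_force: 0.0
```

Emit:
{"fn": "move_arm", "kwargs": {"plan": "0 0 0 0 0 0 0.005; 0 0 0 0 0 0 0.005; 0 0 0 0 0 0 0.005; 0 0 0 0 0 0 0.005; 0 0 0 0 0 0 0.005"}}

```text
time_s: 7.35
position: [0.6016, -0.0864, -0.0023]
tool_rot: [[-0.0, 1.0, 0.001], [1.0, 0.0, -0.0], [-0.0, 0.001, -1.0]]
ft_force: [-0.5, 0.9, 4.6]
grip_width: 0.01
gripper_force: 39.2
```

```bash
python3 - <<'E'
from h import *
s=env.observe();print(s["position"],s["grip_width"],s["gripper_force"],s["ft_force"])
for n in("wrist","scene"):
    c=viewer.calibration(n)
    im,d=viewer.get_image(n);P=cloud(c,d);v,u=np.mgrid[:480,:640]
    p=proj(c,[.6015,-.0865,.05]);m=(abs(u-p[0])<14)&(abs(v-p[1])<22)&(d>0)
    o=np.c_[u[m],v[m],(P[m]*1000).round()].astype(int)
    x0=int(p[0]);print(n,p.round())
    for vv in range(int(p[1])-18,int(p[1])+20,3): print(vv,[(int((P[vv,uu,1]*1000).round()),int((P[vv,uu,2]*1000).round())) for uu in range(x0-12,x0+13,4)])
E
```

```text
[ 0.6016377  -0.08635155 -0.00232794] 0.01000181701210595 39.21335496939719 [-0.48130961  0.91003907  4.59101293]
wrist [321. 341.]
323 [(-83, 43), (-82, 45), (-82, 46), (-82, 45), (-82, 46), (-82, 45), (-83, 43)]
326 [(-83, 45), (-83, 46), (-83, 46), (-82, 47), (-82, 47), (-82, 47), (-84, 44)]
329 [(-84, 46), (-83, 47), (-83, 48), (-83, 48), (-84, 47), (-84, 47), (-84, 46)]
332 [(-84, 48), (-84, 49), (-84, 49), (-84, 49), (-83, 49), (-84, 48), (-84, 47)]
335 [(-85, 48), (-85, 49), (-84, 50), (-83, 51), (-84, 50), (-85, 49), (-86, 47)]
338 [(-86, 49), (-86, 49), (-85, 50), (-85, 50), (-85, 51), (-86, 49), (-86, 48)]
341 [(-87, 49), (-86, 50), (-85, 52), (-86, 50), (-86, 50), (-86, 50), (-88, 48)]
344 [(-89, 48), (-87, 51), (-87, 50), (-88, 50), (-87, 51), (-88, 49), (-90, 46)]
347 [(-108, 21), (-89, 50), (-88, 51), (-88, 51), (-88, 51), (-88, 51), (-108, 22)]
350 [(-108, 23), (-109, 21), (-90, 50), (-90, 50), (-90, 51), (-108, 23), (-109, 23)]
353 [(-111, 22), (-110, 22), (-111, 22), (-110, 23), (-111, 22), (-111, 22), (-110, 23)]
356 [(-112, 22), (-127, 1), (-128, 0), (-127, 0), (-1
[... 556 characters left out ...]
(-92, 123), (-87, 125)]
287 [(-88, 4), (-99, 57), (-105, 93), (-97, 88), (-87, 79), (-93, 113), (-91, 126)]
290 [(-91, -1), (-84, 0), (-101, 71), (-97, 79), (-92, 82), (-100, 121), (-94, 124)]
293 [(-96, 0), (-95, 20), (-93, 35), (-99, 71), (-100, 94), (-102, 116), (-97, 120)]
296 [(-107, 20), (-101, 23), (-96, 29), (-96, 50), (-101, 84), (-100, 101), (-65, 23)]
299 [(-112, 22), (-104, 21), (-98, 24), (-96, 39), (-90, 42), (-76, 22), (-69, 21)]
302 [(-115, 20), (-108, 21), (-102, 22), (-95, 22), (-88, 22), (-80, 21), (-72, 18)]
305 [(-115, 7), (-113, 22), (-106, 21), (-99, 23), (-93, 26), (-84, 19), (-72, 4)]
308 [(-118, 1), (-114, 11), (-110, 20), (-103, 21), (-95, 19), (-84, 6), (-75, -1)]
```

```bash
python3 - <<'E'
from h import *
im,d=viewer.get_image("wrist");a=cv2.resize(im[250:400,250:400,::-1],(400,400),interpolation=cv2.INTER_NEAREST)
im,d=viewer.get_image("scene");b=cv2.resize(im[250:320,255:325,::-1],(400,400),interpolation=cv2.INTER_NEAREST)
cv2.imwrite("pics/s4.png",np.hstack([a,b]))
E
```

```text
(no output)
```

View pics/s4.png

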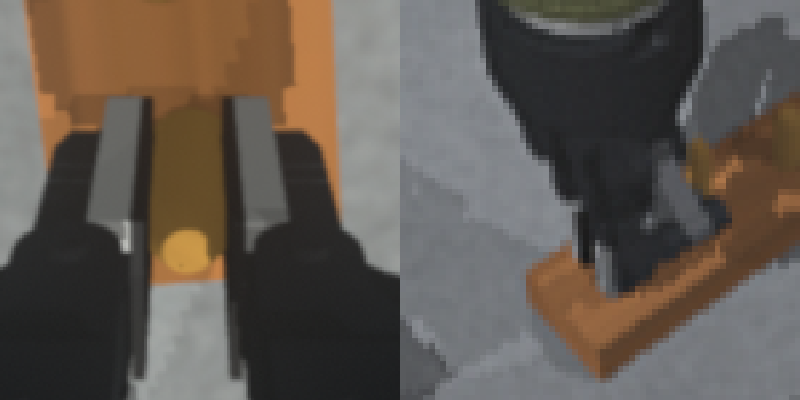

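The fingers hold the dowel properly: its shaft fills the gap between the pads, at about (185,180) in the left crop, with the tips just above the block. I'll lift it and carry it over hole a.

Emit:
{"fn": "move_arm", "kwargs": {"plan": "0 0 -0.01 0 0 0 0.005; 0 0 -0.025 0 0 0 0.005; 0 0 -0.025 0 0 0 0.005; -0.03 -0.006 0 0 0 0 0.005; -0.04 -0.01 0 0 0 0 0.005; -0.04 -0.01 0 0 0 0 0.005; -0.033 -0.005 0 0 0 0 0.005; 0 0 0 0 0 0 0.005; 0 0 0 0 0 0 0.005"}}

```text
time_s: 8.68
position: [0.5704, -0.2286, 0.0574]
tool_rot: [[-0.0, 1.0, -0.0], [1.0, 0.0, 0.001], [0.001, -0.0, -1.0]]
ft_force: [-0.1, 0.6, -0.4]
grip_width: 0.0102
gripper_force: 39.1
```

```bash
cat > look.py <<'E'
from h import *
c=viewer.calibration("wrist");s=env.observe();print(s["position"],s["grip_width"],s["gripper_force"],s["ft_force"])
im,d=viewer.get_image("wrist");P=cloud(c,d)-s["position"]*0
def holes():
    for x in pinpoint("wrist","lower_hole_a")[:4]: print("hole",np.round(x["pixel"],1),round(x["conf"],2),ray(c,x["pixel"],.04).round(4))
def pins():
    for x in pinpoint("wrist","pin1_mid")[:4]: print("pinmid",np.round(x["pixel"],1),round(x["conf"],2))
E
python3 - <<'E'
from look import *
holes();pins()
cv2.imwrite("pics/w5.png",im[:,:,::-1])
for X in ([.5703,-.2296,.04],[.4992,-.2424,.04],s["position"]+[0,0,.0105],s["position"]+[0,0,.031],s["position"]+[0,0,.052]): print(np.round(X,3),proj(c,X).round())
E
```

```text
[ 0.57041039 -0.22856452  0.05736827] 0.010166990590917484 39.13692513594924 [-0.12937829  0.55439895 -0.44188455]
hole [315.3 265. ] 0.88 [ 0.5676 -0.2283  0.04  ]
hole [185.9 289.1] 0.71 [ 0.499  -0.2421  0.04  ]
pinmid [318.6 315.1] 0.86
[ 0.57 -0.23  0.04] [320. 267.]
[ 0.499 -0.242  0.04 ] [186. 290.]
[ 0.57  -0.229  0.068] [321. 289.]
[ 0.57  -0.229  0.088] [321. 311.]
[ 0.57  -0.229  0.109] [321. 340.]
```

View pics/w5.png

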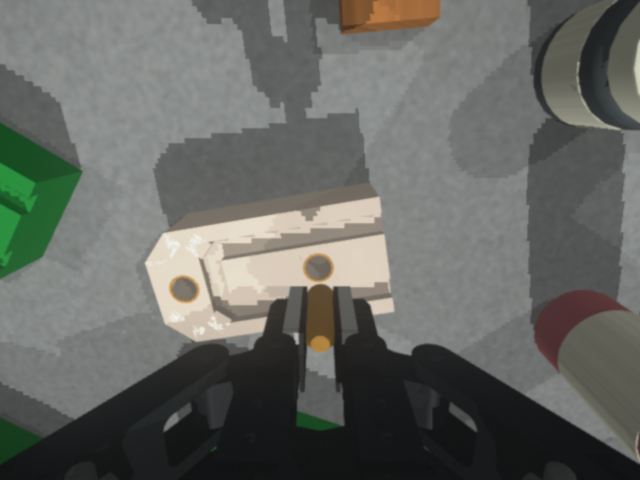

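The carried dowel's lower end shows at about (320,290), with hole a's brass ring at (318,267) and hole b at (184,289). I'll fit the rings exactly.

```bash
cat > rings.py <<'E'
from h import *
def rings(c,im,guess,r=20,z=.04):
    out=[]
    for g in guess:
        p=proj(c,[*g,z]);u0,v0=(p-r).round().astype(int);s=im[v0:v0+2*r,u0:u0+2*r]
        h=cv2.cvtColor(s,cv2.COLOR_RGB2HSV)
        m=((h[...,1]>90)&(h[...,0]<28)).astype(np.uint8)
        n,l,st,_=cv2.connectedComponentsWithStats(m,connectivity=8)
        k=1+st[1:,4].argmax();pts=cv2.findNonZero((l==k).astype(np.uint8))
        (x,y),(a,b),_=cv2.fitEllipse(cv2.convexHull(pts))
        px=(u0+x,v0+y);out.append(px);print("ring",np.round(px,1),round(a,1),round(b,1),ray(c,px,z).round(4))
    return out
E
python3 - <<'E'
from look import *
from rings import rings
A=rings(c,im,[(.569,-.229),(.499,-.242)])
# pin in grip: brass pixels columns
h=cv2.cvtColor(im,cv2.COLOR_RGB2HSV)
for v in range(286,350,8):
    r=h[v,300:341];m=np.where((r[:,1]>90)&(r[:,0]<28))[0];print(v,m.min()+300 if len(m) else 0,m.max()+300 if len(m) else 0)
E
```

```text
[ 0.57065298 -0.2281597   0.05740504] 0.01035742749044988 39.1358485643741 [-0.36670744  1.93191153  0.16932372]
ring [317.4 268.1] 28.1 30.0 [ 0.569  -0.2297  0.04  ]
ring [183.4 289.4] 26.3 30.3 [ 0.4979 -0.242   0.04  ]
286 315 326
294 308 332
302 308 332
310 307 333
318 306 333
326 306 334
334 306 334
342 305 334
```

Emit:
{"fn": "move_arm", "kwargs": {"plan": "-0.0013 -0.0014 0 0 0 0 0.005; 0 0 0.01 0 0 0 0.005; 0 0 0.01 0 0 0 0.005; 0 0 0.008 0 0 0 0.005; 0 0 0.006 0 0 0 0.005; 0 0 0.004 0 0 0 0.005; 0 0 0 0 0 0 0.005"}}

```text
time_s: 9.75
position: [0.569, -0.2304, 0.019]
tool_rot: [[-0.0, 1.0, -0.0], [1.0, 0.0, 0.0], [0.0, -0.0, -1.0]]
ft_force: [0.2, 0.9, -0.4]
grip_width: 0.0103
gripper_force: 39.2
```

No contact force, and the dowel is inside the hole. I'll go down a little more and release.

Emit:
{"fn": "move_arm", "kwargs": {"plan": "0 0 0.004 0 0 0 0.005; 0 0 0.003 0 0 0 0.005; 0 0 0 0 0 0 0.005"}}

```text
time_s: 10.12
position: [0.5691, -0.2306, 0.0125]
tool_rot: [[-0.0, 1.0, 0.0], [1.0, 0.0, -0.0], [-0.0, 0.0, -1.0]]
ft_force: [-0.1, 2.5, 1.6]
grip_width: 0.0104
gripper_force: 40.7
```

Emit:
{"fn": "move_arm", "kwargs": {"plan": "0 0 0 0 0 0 0.02; 0 0 0 0 0 0 0.03; 0 0 0 0 0 0 0.03; 0 0 0 0 0 0 0.03; 0 0 -0.03 0 0 0 0.03; 0 0 -0.04 0 0 0 0.03; 0 0 -0.04 0 0 0 0.03; 0 0 0 0 0 0 0.03"}}

```text
time_s: 11.12
position: [0.5703, -0.2314, 0.1256]
tool_rot: [[-0.0, 1.0, 0.005], [1.0, 0.0, -0.004], [-0.004, 0.005, -1.0]]
ft_force: [-0.2, 0.3, -0.8]
grip_width: 0.0299
gripper_force: 0.0
```

```bash
python3 - <<'E'
from look import *
pins();holes()
cv2.imwrite("pics/w6.png",im[:,:,::-1])
Q=P.reshape(-1,3);m=(abs(Q[:,0]-.569)<.025)&(abs(Q[:,1]+.23)<.025)&(Q[:,2]>.047)&(Q[:,2]<.075);q=Q[m];print(m.sum(),np.percentile(q[:,2],[50,95]));k=q[q[:,2]>np.percentile(q[:,2],95)-.002];print((k.min(0)+k.max(0))/2)
E
```

```text
[ 0.5703278  -0.23136817  0.12558058] 0.02989429192750591 0.0 [-0.16434348  0.32984094 -0.81256506]
pinmid [317.6 225.9] 0.8
hole [314.9 223.7] 0.88 [ 0.567  -0.2287  0.04  ]
hole [212.6 241.8] 0.73 [ 0.496  -0.2416  0.04  ]
hole [ 33.  169.8] 0.72 [ 0.3829 -0.1918  0.04  ]
hole [307.3 419. ] 0.56 [ 0.5602 -0.3937  0.04  ]
310 [0.0577205  0.06073404]
[ 0.56877578 -0.23030112  0.06044506]
```

The first dowel is home: its top is at 0.0604, over the hole. Now the second one.

Emit:
{"fn": "move_arm", "kwargs": {"plan": "0.058 0.006 0 0 0 0 0.04; 0.058 0.006 0 0 0 0 0.04; 0.058 0.006 0 0 0 0 0.04; 0.058 0.007 0 0 0 0 0.04; 0 0 0.04 0 0 0 0.04; 0 0 0.03 0 0 0 0.04; 0 0 0 0 0 0 0.04; 0 0 0 0 0 0 0.04"}}

```text
time_s: 12.28
position: [0.5945, 0.0012, 0.0529]
tool_rot: [[0.0, 1.0, 0.001], [1.0, -0.0, -0.0], [-0.0, 0.001, -1.0]]
ft_force: [0.5, -0.1, 1.6]
grip_width: 0.0403
gripper_force: 0.0
```

```bash
python3 - <<'E'
from look import *
Q=P.reshape(-1,3);m=(abs(Q[:,0]-.594)<.02)&(abs(Q[:,1]-.0)<.02)&(Q[:,2]>.03)&(Q[:,2]<.06);q=Q[m];zt=np.percentile(q[:,2],95);k=q[q[:,2]>zt-.002];print(m.sum(),zt,(k.min(0)+k.max(0))/2)
E
```

```text
[0.59446783 0.00117698 0.05294727] 0.04027392002412625 0.0 [ 0.51304567 -0.10849836  1.56169854]
655 0.0507258170732246 [0.59439602 0.0009078  0.05025273]
```

Aligned to within 0.3 mm. Going down .055 and gripping.

Emit:
{"fn": "move_arm", "kwargs": {"plan": "0 0 0.02 0 0 0 0.04; 0 0 0.015 0 0 0 0.04; 0 0 0.012 0 0 0 0.04; 0 0 0.007 0 0 0 0.04; 0 0 0 0 0 0 0.04; 0 0 0 0 0 0 0.005; 0 0 0 0 0 0 0.005; 0 0 0 0 0 0 0.005; 0 0 0 0 0 0 0.005; 0 0 0 0 0 0 0.005"}}

```text
time_s: 13.58
position: [0.5944, 0.0014, -0.0012]
tool_rot: [[-0.0, 1.0, 0.001], [1.0, 0.0, -0.0], [-0.0, 0.001, -1.0]]
ft_force: [-1.4, 0.3, 6.0]
grip_width: 0.0101
gripper_force: 39.3
```

Emit:
{"fn": "move_arm", "kwargs": {"plan": "0 0 -0.01 0 0 0 0.005; 0 0 -0.03 0 0 0 0.005; 0 0 -0.03 0 0 0 0.005; 0 0 -0.03 0 0 0 0.005; -0.045 -0.018 0 0 0 0 0.005; -0.05 -0.02 0 0 0 0 0.005; -0.05 -0.02 0 0 0 0 0.005; -0.05 -0.02 0 0 0 0 0.005; -0.048 -0.018 0 0 0 0 0.005; 0 0 0.03 0 0 0 0.005; 0 0 0 0 0 0 0.005; 0 0 0 0 0 0 0.005"}}

```text
time_s: 15.08
position: [0.4986, -0.2412, 0.0693]
tool_rot: [[-0.001, 1.0, 0.001], [1.0, 0.001, -0.0], [-0.0, 0.001, -1.0]]
ft_force: [-0.0, -0.2, 0.6]
grip_width: 0.0103
gripper_force: 39.1
```

```bash
python3 - <<'E'
from look import *
from rings import rings
rings(c,im,[(.498,-.242)])
h=cv2.cvtColor(im,cv2.COLOR_RGB2HSV)
p=proj(c,s["position"]+[0,0,.042]);print(p)
for v in range(294,345,10):
    r=h[v,300:341];m=np.where((r[:,1]>90)&(r[:,0]<28))[0];print(v,m.min()+300 if len(m) else 0,m.max()+300 if len(m) else 0)
E
```

```text
[ 0.49855071 -0.24123914  0.06927215] 0.010253823136848403 39.135582794879156 [-0.00445064 -0.23429178  0.5999951 ]
ring [319.4 258.8] 26.5 28.4 [ 0.4979 -0.2422  0.04  ]
[321.01574631 325.47052838]
294 308 332
304 308 332
314 307 333
324 306 334
334 306 334
344 309 330
```

Emit:
{"fn": "move_arm", "kwargs": {"plan": "-0.0006 -0.0008 0 0 0 0 0.005; 0 0 0.015 0 0 0 0.005; 0 0 0.015 0 0 0 0.005; 0 0 0.008 0 0 0 0.005; 0 0 0.006 0 0 0 0.005; 0 0 0.004 0 0 0 0.005; 0 0 0 0 0 0 0.005"}}

```text
time_s: 16.0
position: [0.4973, -0.2421, 0.0202]
tool_rot: [[-0.0, 1.0, -0.0], [1.0, 0.0, 0.0], [0.0, -0.0, -1.0]]
ft_force: [0.7, -0.6, -0.1]
grip_width: 0.01
gripper_force: 39.1
```

Emit:
{"fn": "move_arm", "kwargs": {"plan": "0 0 0.004 0 0 0 0.005; 0 0 0.004 0 0 0 0.005; 0 0 0 0 0 0 0.005"}}

```text
time_s: 16.38
position: [0.4974, -0.2422, 0.0125]
tool_rot: [[0.0, 1.0, 0.0], [1.0, -0.0, -0.0], [-0.0, 0.0, -1.0]]
ft_force: [0.9, 1.3, 2.6]
grip_width: 0.0101
gripper_force: 40.8
```

Emit:
{"fn": "move_arm", "kwargs": {"plan": "0 0 0 0 0 0 0.02; 0 0 0 0 0 0 0.03; 0 0 0 0 0 0 0.03; 0 0 0 0 0 0 0.03; 0 0 -0.03 0 0 0 0.03; 0 0 -0.05 0 0 0 0.03; 0 0 -0.05 0 0 0 0.03; 0.05 0 -0.03 0 0 0 0.03; 0 0 0 0 0 0 0.03; 0 0 0 0 0 0 0.03"}}

```text
time_s: 17.62
position: [0.4971, -0.1922, 0.1719]
tool_rot: [[-0.0, 1.0, -0.001], [1.0, 0.0, 0.0], [0.0, -0.001, -1.0]]
ft_force: [-0.5, -0.6, -0.5]
grip_width: 0.0302
gripper_force: 0.0
```

```bash
python3 - <<'E'
from look import *
Q=P.reshape(-1,3)
for a in ((.569,-.23),(.498,-.242)):
    m=(abs(Q[:,0]-a[0])<.02)&(abs(Q[:,1]-a[1])<.02)&(Q[:,2]>.047)&(Q[:,2]<.075);q=Q[m];zt=np.percentile(q[:,2],95);k=q[q[:,2]>zt-.002];print(m.sum(),zt,(k.min(0)+k.max(0))/2)
m=(abs(Q[:,0]-.54)<.1)&(abs(Q[:,1]+.235)<.05)&(abs(Q[:,2]-.04)<.004);print(cv2.minAreaRect((Q[m,:2]*1000).astype(np.float32)))
E
```

```text
[ 0.49709835 -0.19221764  0.17192382] 0.03016126416370218 0.0 [-0.50125741 -0.55706638 -0.48817314]
228 0.06069396020182484 [ 0.56785262 -0.23057483  0.0602188 ]
212 0.061031024695175136 [ 0.49754253 -0.2418435   0.06055887]
((542.846435546875, -234.85348510742188), (124.38033294677734, 64.96759033203125), 9.481515884399414)
```

Both dowels are home, with tops at 0.0607 and 0.0610. Next is the upper half.

Emit:
{"fn": "move_arm", "kwargs": {"plan": "0.055 0.0075 -0.01 0 0 0 0.0854; 0.055 0.0075 0 0 0 0 0.0854; 0.055 0.0075 0 0 0 0 0.0854; 0.055 0.0075 0 0 0 0 0.0854; 0.055 0.0075 0 0 0 0 0.0854; 0.055 0.0075 0 0 0 0 0.0854; 0.055 0.0075 0 0 0 0 0.0854; 0.055 0.0075 0 0 0 0 0.0854; 0 0 0 0 0 0 0.0854"}}

```text
time_s: 18.8
position: [0.5573, 0.2503, 0.1804]
tool_rot: [[-0.003, 1.0, -0.002], [1.0, 0.003, -0.0], [-0.0, -0.002, -1.0]]
ft_force: [0.0, -1.5, -0.7]
grip_width: 0.0854
gripper_force: 0.0
```

Emit:
{"fn": "move_arm", "kwargs": {"plan": "0 0 0 0 0 -0.166 0.0854; 0 0 0 0 0 -0.166 0.0854; 0 0 0 0 0 -0.166 0.0854; 0 0 0 0 0 -0.166 0.0854; 0 0 0 0 0 -0.166 0.0854; 0 0 0 0 0 -0.166 0.0854; 0 0 0 0 0 -0.166 0.0854; 0 0 0 0 0 -0.166 0.0854; 0 0 0 0 0 0 0.0854"}}

```text
time_s: 19.92
position: [0.5576, 0.2464, 0.1814]
tool_rot: [[-0.97, 0.244, -0.002], [0.244, 0.97, -0.001], [0.001, -0.001, -1.0]]
ft_force: [0.1, -0.6, -0.2]
grip_width: 0.0853
gripper_force: 0.0
```

```bash
python3 - <<'E'
from look import *
print(s["tool_rot"].round(3).tolist())
cv2.imwrite("pics/w7.png",im[:,:,::-1])
Q=P.reshape(-1,3)
m=(abs(Q[:,0]-.557)<.09)&(abs(Q[:,1]-.27)<.08)&(abs(Q[:,2]-.052)<.004);print(m.sum(),np.median(Q[m,2]),cv2.minAreaRect((Q[m,:2]*1000).astype(np.float32)))
for n in("mould_upper","mug","jar_a"):
    for x in pinpoint("wrist",n)[:2]: print(n,x["pixel"],x["conf"],ray(c,x["pixel"],.016 if n=="mould_upper" else 0).round(3))
E
```

```text
[0.55755828 0.24639855 0.18144477] 0.08528331055309993 0.0 [ 0.07163409 -0.60048183 -0.20273373]
[[-0.97, 0.244, -0.002], [0.244, 0.97, -0.001], [0.001, -0.001, -1.0]]
12255 0.05219172649933488 ((554.74609375, 273.28570556640625), (64.21068572998047, 124.17450714111328), 76.22933959960938)
mould_upper [349.8, 189.4] 0.91 [0.553 0.275 0.016]
mug [393.0, 323.9] 0.71 [0.702 0.287 0.   ]
jar_a [230.0, 366.6] 0.75 [0.711 0.11  0.   ]
```

View pics/w7.png

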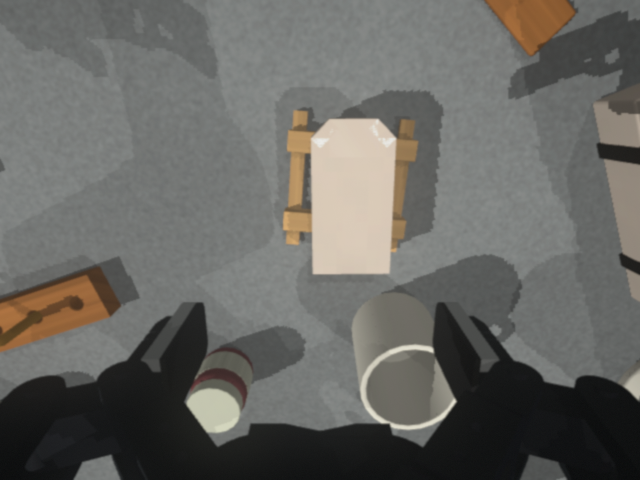

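The picture shows the upper half at (352,195) with its cut corners at the top, which is towards -x. That matches the lower half, so a turn of about 23° will do it. The rack is below, and the mug (400,380) and jar are clear. I'll move over it and go down.

Emit:
{"fn": "move_arm", "kwargs": {"plan": "0.0084 0.025 0 0 0 -0.005 0.0854; 0 0 0.05 0 0 0 0.0854; 0 0 0.04 0 0 0 0.0854; 0 0 0.03 0 0 0 0.0854; 0 0 0 0 0 0 0.0854; 0 0 0 0 0 0 0.0854"}}

```text
time_s: 20.88
position: [0.5559, 0.2743, 0.0637]
tool_rot: [[-0.972, 0.236, 0.002], [0.236, 0.972, 0.001], [-0.002, 0.001, -1.0]]
ft_force: [-0.6, -0.7, 1.1]
grip_width: 0.0851
gripper_force: 0.0
```

```bash
python3 - <<'E'
from look import *
Q=P.reshape(-1,3);m=(abs(Q[:,0]-.557)<.09)&(abs(Q[:,1]-.27)<.08)&(abs(Q[:,2]-.052)<.003);T=(Q[m]-s["position"])@s["tool_rot"]
print(cv2.minAreaRect((T[:,:2]*1000).astype(np.float32)),np.median(Q[m,2]), T.min(0),T.max(0))
T=(Q-s["position"])@s["tool_rot"]
for sg in(1,-1):
    k=(T[:,1]*sg>.034)&(T[:,1]*sg<.06)&(abs(T[:,0])<.013)&(T[:,2]<-.03)&(T[:,2]>-.08);t=T[k];print(sg,len(t),t[t[:,2].argsort()][-4:].round(4).tolist(), np.abs(t[:,1]).min())
E
```

```text
[0.55590405 0.27426835 0.06373276] 0.08505470945278536 0.0 [-0.59441894 -0.6540458   1.05077279]
((1.17645263671875, -1.1915664672851562), (124.46420288085938, 64.3664321899414), 0.08332356810569763) 0.05221329088541684 [-0.06110096 -0.0334341   0.00907356] [0.06340085 0.03094204 0.0145961 ]
1 4442 [[-0.0034, 0.0433, -0.0409], [0.0025, 0.0432, -0.0409], [-0.007, 0.0433, -0.0408], [-0.0015, 0.0433, -0.0405]] 0.042023881965590024
-1 4429 [[0.006, -0.0426, -0.0411], [-0.0065, -0.0426, -0.041], [0.0021, -0.0427, -0.0408], [-0.002, -0.0428, -0.0405]] 0.041572408631149735
```

Emit:
{"fn": "move_arm", "kwargs": {"plan": "0.0012 -0.0012 0.02 0 0 0 0.0854; 0 0 0.025 0 0 0 0.0854; 0 0 0.02 0 0 0 0.0854; 0 0 0.01 0 0 0 0.0854; 0 0 0.004 0 0 0 0.0854; 0 0 0 0 0 0 0.0854; 0 0 0 0 0 0 0.0854"}}

```text
time_s: 21.8
position: [0.5541, 0.2734, -0.0159]
tool_rot: [[-0.972, 0.236, 0.001], [0.236, 0.972, 0.0], [-0.001, 0.001, -1.0]]
ft_force: [0.4, 0.2, -0.4]
grip_width: 0.0852
gripper_force: 0.0
```

Emit:
{"fn": "move_arm", "kwargs": {"plan": "0 0 0 0 0 0 0.07; 0 0 0 0 0 0 0.055; 0 0 0 0 0 0 0.055; 0 0 0 0 0 0 0.055; 0 0 0 0 0 0 0.055; 0 0 0 0 0 0 0.055", "grip_force": 60}}

```text
time_s: 22.55
position: [0.554, 0.2734, -0.0161]
tool_rot: [[-0.972, 0.236, 0.001], [0.236, 0.972, 0.0], [-0.001, 0.001, -1.0]]
ft_force: [-1.0, 0.9, 5.3]
grip_width: 0.0634
gripper_force: 67.1
```

Gripped at 63.4 mm. Lifting it and carrying it over the lower half.

Emit:
{"fn": "move_arm", "kwargs": {"plan": "0 0 -0.01 0 0 0 0.055; 0 0 -0.03 0 0 0 0.055; 0 0 -0.04 0 0 0 0.055; 0 0 -0.04 0 0 0 0.055; 0 0 0 0 0 0 0.055"}}

```text
time_s: 23.18
position: [0.5549, 0.2736, 0.1065]
tool_rot: [[-0.972, 0.235, 0.006], [0.235, 0.972, 0.002], [-0.005, 0.003, -1.0]]
ft_force: [-0.2, -1.0, -4.4]
grip_width: 0.0636
gripper_force: 67.1
```

Emit:
{"fn": "move_arm", "kwargs": {"plan": "-0.006 -0.026 0 0 0 0 0.055; -0.0115 -0.053 0 0 0 0 0.055; -0.0115 -0.053 0 0 0 0 0.055; -0.0115 -0.053 0 0 0 0 0.055; -0.0115 -0.053 0 0 0 0 0.055; -0.0115 -0.053 0 0 0 0 0.055; -0.0115 -0.053 0 0 0 0 0.055; -0.0115 -0.053 0 0 0 0 0.055; -0.0115 -0.053 0 0 0 0 0.055; -0.009 -0.04 0 0 0 0 0.055; -0.003 -0.006 0 0 0 0 0.055; 0 0 0 0 0 0 0.055"}}

```text
time_s: 24.68
position: [0.5433, -0.2342, 0.1022]
tool_rot: [[-0.972, 0.236, -0.002], [0.236, 0.972, 0.002], [0.002, 0.001, -1.0]]
ft_force: [-0.0, 0.3, -3.4]
grip_width: 0.0633
gripper_force: 67.1
```

Emit:
{"fn": "move_arm", "kwargs": {"plan": "0 0 0 0 0 -0.1 0.055; 0 0 0 0 0 -0.102 0.055; 0 0 0 0 0 -0.1 0.055; 0 0 0 0 0 -0.1 0.055; 0 0 0 0 0 0 0.055; 0 0 0 0 0 0 0.055"}}

```text
time_s: 25.42
position: [0.5437, -0.2338, 0.1032]
tool_rot: [[-0.987, -0.163, -0.0], [-0.163, 0.987, 0.0], [0.0, 0.0, -1.0]]
ft_force: [-0.6, -0.2, -2.1]
grip_width: 0.0633
gripper_force: 67.1
```

```bash
cat > up.py <<'E'
from look import *
print(np.degrees(np.arctan2(*s["tool_rot"][:2,1][::-1])))
cv2.imwrite("pics/w8.png",im[:,:,::-1])
T=((P.reshape(-1,3)-s["position"])@s["tool_rot"]).reshape(P.shape)
k=(abs(T[...,0])<.08)&(abs(T[...,1])<.045)
hh=-T[k][:,2];hist=np.histogram(hh[(hh>.02)&(hh<.1)],40);i=hist[0].argmax();z=hist[1][i]+.001;print("top above tcp",z)
m=k&(abs(-T[...,2]-z)<.003);t=T[m]
A=np.c_[t[:,:2],np.ones(len(t))];print("plane",np.linalg.lstsq(A,t[:,2],rcond=None)[0])
R=cv2.minAreaRect((t[:,:2]*1000).astype(np.float32));print(R, s["position"]+s["tool_rot"]@[R[0][0]/1e3,R[0][1]/1e3,-z])
print(t.min(0).round(4),t.max(0).round(4))
E
python3 up.py
```

```text
[ 0.54372782 -0.23381772  0.10316335] 0.06332050295642759 67.11150884628296 [-0.60819943 -0.21661593 -2.09711537]
99.35526411673627
top above tcp 0.06895800018324516
plane [ 0.00026388  0.00024556 -0.06834362]
((17.593486785888672, 0.08481979370117188), (89.32215881347656, 87.84492492675781), 89.83335876464844) [ 0.5263858  -0.23662078  0.17212813]
[-0.0264 -0.0445 -0.072 ] [ 0.0615  0.0448 -0.066 ]
```

It is level and nearly aligned. I'll apply a small correction and go down to just above the dowels.

Emit:
{"fn": "move_arm", "kwargs": {"plan": "0.0012 -0.0007 0.01 0 0 -0.002 0.055; 0 0 0.02 0 0 0 0.055; 0 0 0.02 0 0 0 0.055; 0 0 0.01 0 0 0 0.055; 0 0 0.004 0 0 0 0.055; 0 0 0 0 0 0 0.055; 0 0 0 0 0 0 0.055"}}

```text
time_s: 26.35
position: [0.543, -0.2358, 0.0399]
tool_rot: [[-0.986, -0.165, 0.001], [-0.165, 0.986, -0.001], [-0.001, -0.001, -1.0]]
ft_force: [-0.7, -0.2, -2.4]
grip_width: 0.0633
gripper_force: 67.1
```

```bash
sed -i 's/w8.png/w9.png/' up.py; python3 up.py; python3 - <<'E'
from h import *
im,d=viewer.get_image("scene");c=viewer.calibration("scene");u,v=proj(c,[.543,-.234,.06]).astype(int);print(u,v)
a=cv2.resize(im[v-55:v+65,u-60:u+60,::-1],(400,400),interpolation=cv2.INTER_CUBIC)
b=cv2.imread("pics/w9.png")[150:450,170:470];b=cv2.resize(b,(400,400));cv2.imwrite("pics/c9.png",np.hstack([a,b]))
E
```

```text
[ 0.54297559 -0.23580258  0.0399465 ] 0.06326889458561097 67.1073067188263 [-0.67865449 -0.23127239 -2.35516142]
99.52092535352799
top above tcp 0.06903930046962999
plane [ 0.00029829  0.00044434 -0.06832554]
((17.48255729675293, -2.1180152893066406), (87.85527801513672, 82.15645599365234), 0.026498589664697647) [ 0.52601581 -0.24073503  0.10897249]
[-0.0265 -0.0432 -0.072 ] [ 0.0614  0.039  -0.066 ]
216 302
```

View pics/c9.png

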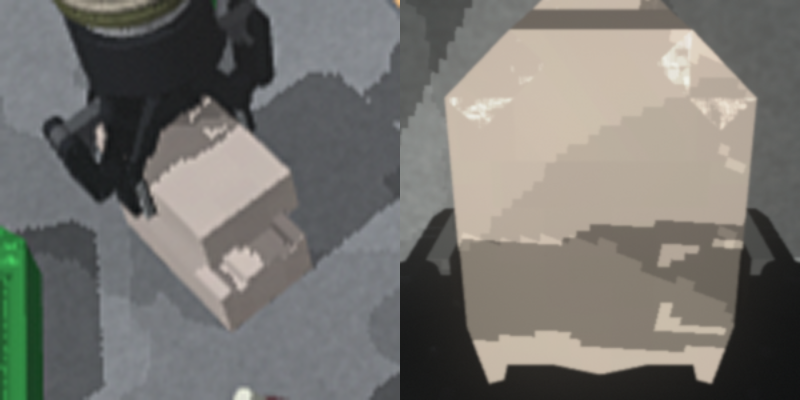

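The halves look well aligned, cut end over cut end. I'll make a small y correction and lower slowly over the dowels.

Emit:
{"fn": "move_arm", "kwargs": {"plan": "0.0002 0.0007 0.003 0 0 0 0.055; 0 0 0.004 0 0 0 0.055; 0 0 0.004 0 0 0 0.055; 0 0 0.003 0 0 0 0.055; 0 0 0 0 0 0 0.055"}}

```text
time_s: 27.08
position: [0.5422, -0.2349, 0.025]
tool_rot: [[-0.986, -0.165, -0.0], [-0.165, 0.986, 0.0], [0.0, 0.0, -1.0]]
ft_force: [-0.4, -0.2, -3.3]
grip_width: 0.0633
gripper_force: 67.1
```

Emit:
{"fn": "move_arm", "kwargs": {"plan": "0 0 0.003 0 0 0 0.055; 0 0 0.003 0 0 0 0.055; 0 0 0.003 0 0 0 0.055; 0 0 0.002 0 0 0 0.055; 0 0 0 0 0 0 0.055"}}

```text
time_s: 27.7
position: [0.5423, -0.2349, 0.0142]
tool_rot: [[-0.986, -0.165, -0.0], [-0.165, 0.986, 0.0], [0.0, 0.0, -1.0]]
ft_force: [-0.3, 0.4, -3.2]
grip_width: 0.0637
gripper_force: 67.1
```

Emit:
{"fn": "move_arm", "kwargs": {"plan": "0 0 0.002 0 0 0 0.055; 0 0 0.0015 0 0 0 0.055; 0 0 0.001 0 0 0 0.055; 0 0 0.001 0 0 0 0.055; 0 0 0 0 0 0 0.055"}}

```text
time_s: 28.32
position: [0.5423, -0.2349, 0.0088]
tool_rot: [[-0.986, -0.165, -0.0], [-0.165, 0.986, 0.0], [0.0, 0.0, -1.0]]
ft_force: [-0.6, -0.1, -2.9]
grip_width: 0.0633
gripper_force: 67.1
```

Emit:
{"fn": "move_arm", "kwargs": {"plan": "0 0 0.0005 0 0 0 0.055; 0 0 0.0005 0 0 0 0.055; 0 0 0.0005 0 0 0 0.055; 0 0 0 0 0 0 0.055", "grip_force": 90}}

```text
time_s: 28.82
position: [0.5424, -0.235, 0.0081]
tool_rot: [[-0.986, -0.165, 0.0], [-0.165, 0.986, -0.0], [-0.0, -0.0, -1.0]]
ft_force: [-3.0, 1.3, 5.6]
grip_width: 0.063
gripper_force: 101.7
```

Emit:
{"fn": "move_arm", "kwargs": {"plan": "0 0 0.0004 0 0 0 0.055; 0 0 0.0004 0 0 0 0.055; 0 0 0 0 0 0 0.055; 0 0 0 0 0 0 0.055"}}

```text
time_s: 29.32
position: [0.5424, -0.235, 0.0081]
tool_rot: [[-0.986, -0.165, 0.001], [-0.165, 0.986, -0.001], [-0.001, -0.001, -1.0]]
ft_force: [-3.9, 1.4, 11.7]
grip_width: 0.0633
gripper_force: 102.4
```

Emit:
{"fn": "move_arm", "kwargs": {"plan": "0 0 0.0004 0 0 0 0.055; 0 0 0 0 0 0 0.055; 0 0 0 0 0 0 0.055; 0 0 0 0 0 0 0.055"}}

```text
time_s: 29.82
position: [0.5425, -0.235, 0.0081]
tool_rot: [[-0.986, -0.165, 0.001], [-0.165, 0.986, -0.001], [-0.001, -0.001, -1.0]]
ft_force: [-5.6, 0.9, 15.8]
grip_width: 0.0633
gripper_force: 102.8
```

```bash
python3 up.py; python3 - <<'E'
from h import *
im,d=viewer.get_image("scene");c=viewer.calibration("scene");u,v=proj(c,[.543,-.234,.06]).astype(int)
a=cv2.resize(im[v-55:v+65,u-60:u+60,::-1],(400,400),interpolation=cv2.INTER_CUBIC)
b=cv2.imread("pics/w9.png")[150:450,170:470];b=cv2.resize(b,(400,400));cv2.imwrite("pics/c10.png",np.hstack([a,b]))
E
```

```text
[ 0.54245528 -0.23496197  0.00806316] 0.06334209333874997 102.81087756156921 [-5.55063754  0.94882    15.77178156]
99.52523165914747
top above tcp 0.06900561385324414
plane [ 6.65843179e-05 -7.16790240e-05 -6.82279240e-02]
((17.64502716064453, 0.3652000427246094), (87.91413116455078, 87.70165252685547), 0.6039867401123047) [ 0.5249234  -0.23747511  0.07705281]
[-0.0266 -0.0436 -0.072 ] [ 0.0615  0.0441 -0.066 ]
```

View pics/c10.png

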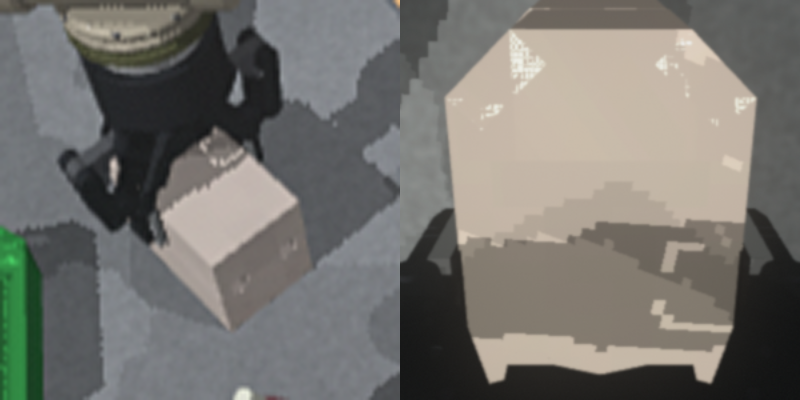

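The view shows the faces meeting all round: one continuous block at (230,230), the leg outlets closed at (240,285) and (290,245), and the top at 0.0763. The push is about 16 N and steady. Handing in.

```bash
python3 -c "
from rig import env
print(env.close_job())"
```

```text
the job is handed in; nothing more can be done
None
```

The job is handed in, with no verdict returned: both short dowels are home, and the upper half is seated cut end over cut end with the faces meeting all round, still gripped and pressed down with about 16 N.

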